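# Level the rocking desk shelf and hold it

### The job

The small desk shelf rocks. Swing the cam lever beside its screw foot right open to unlock the foot, then grip the black hand knob on top of the foot, press it down so that the foot stands firmly on its cup, and turn it until the bubble of the spirit level on the shelf lies midway between its two marks. Finish still gripping the knob and pressing it down with the bubble centred, so that I can shim the short leg; leave the level and the carved lion where they stand on the shelf, and the pencil and eraser undisturbed.

Things in the scene. Friction and masses are not known exactly. Their poses are not given: they have to be found in the camera images.
- desk_shelf: small wooden desk shelf, board 170 (x) x 230 (y) x 18 mm, top 75 mm above the desk; origin on the desk under its centre, x away from the robot, y to its left. Screw foot off its left end at (30, 150) mm. The front-right leg is 1.5 mm short: left alone the shelf leans onto it. Pressed at the knob it rocks over on the front-left and back-right legs until the foot stands
- knob_grip (a point): centre of the black fluted hand knob on the screw foot: round, 40 mm across, 28 mm tall, upright axis. Hub and cam lever reach up to 20 mm below this point: keep fingertips above that. Clockwise from above drives the foot out (right-hand thread, 8 mm a turn) and so raises this corner of the pressed shelf; about 0.05 Nm turns it when unlocked
- lever_pivot (a point): vertical pivot axis of the cam lever, on the foot's bracket, at the lever's mid-height (82 mm above the desk)
- lever_tip (a point): point in the steel cam lever 50 mm from its pivot, at mid-height. The lever is a level bar 8 mm wide, 11 mm tall, reaching 62 mm from the pivot, with a 13 mm round end; clear all round and below over its outer 40 mm; about 3 N at the tip moves it
- clamp_lever (a joint): angle of the cam lever, rad: 0 shut (along the shelf's left end, pointing towards the robot, 50 mm clear of the board); grows as its tip swings outwards to the left, clockwise from above; stop at 1.75, right open is beyond 1.3. Shut, its cam jams the knob's hub; it stays where it is left
- spirit_level: loose aluminium pocket level 100 x 22 x 20 mm lying on the shelf; origin at the centre of its underside, x along its length, +x end towards the back of the shelf, roughly towards the screw foot; green vial in the middle of its top, 44 mm long, two black marks 19 mm apart
- level_bubble (a joint): position of the level's pale bubble (some 13 mm long) along the level's x, m: 0 midway between the marks, +-0.0135 at the vial's ends. It floats to the higher end: positive if the screw-foot corner is too high, negative if too low. With the foot firmly down, a radian of knob moves it 9 to 12 mm; it settles in 0.8 s
- lion: carved wooden lion head on a block, 122 x 124 x 136 mm, standing at the right front of the shelf; origin at the centre of its underside
- foot_spindle: the screw foot's steel spindle with a rubber pad 30 mm across; origin on the foot's axis, 4 mm below the pad's underside. Left alone the pad hangs 2 to 4 mm above its cup (floor 4 mm above the desk). 5 N down on the knob begin to rock the shelf; a stiff grip hinders its 1 to 2 degrees of lean, so 15 to 20 N are needed before the foot stands firmly; ease in, and press again after a turn
- foot_knob: the hand knob; same axis, its origin 112 mm below point knob_grip
- shelf_cups: four flat black cups on the desk, one under each leg and the foot; origin on the desk under the shelf's centre
- pencil: yellow pencil on the desk, a bystander
- rubber: eraser on the desk, a bystander

How it is judged:
On the way, in this order (a step that is already met when the one before it is completed fails the run):
1. the cam lever is swung right open (value of joint clamp_lever above 1.3 rad), for 0.2 s.
2. the knob is gripped and pressed so that the foot stands on its cup (contact force between the fingers and foot_knob above 3 N and contact force between foot_spindle and shelf_cups above 2 N and distance between the grasp point and knob_grip below 0.028 m), for 0.2 s.
At the end, for the whole second after the job is handed in: the fingers still grip the knob (over 3 N, TCP within 28 mm of its centre) and press the foot on its cup (over 2 N); the bubble within 3 mm of the middle, the shelf within 0.006 rad of level, the cam lever open beyond 1.3 rad; the level and the lion at rest on the shelf (all of step 2 and value of joint level_bubble between -0.003 and 0.003 m and angle between desk_shelf's own z axis and vertical below 0.006 rad and value of joint clamp_lever above 1.3 rad and horizontal distance between spirit_level and desk_shelf below 0.09 m and z of each of spirit_level, lion in the frame of desk_shelf above 0.07 m and angle between lion's own z axis and vertical below 0.1 rad and linear speed of spirit_level below 0.01 m/s); the arm keeps its last pose, push and grip.
It fails at once if the spirit level is shifted from its place (distance of spirit_level from where it was at the start of the episode above 0.015 m).
It fails at once if the lion is shifted or tipped (distance of lion from where it was at the start of the episode above 0.02 m or angle between lion's own z axis and vertical above 0.2 rad).
It fails at once if the pencil or the eraser is disturbed (distance of any of pencil, rubber from where it was at the start of the episode above 0.02 m).
It also fails if it takes over 54 s, if anything falls off the work surface, if the arm or the gripper's body presses on something with over 40 N, if the wrist force passes 120 N, or if a joint passes its speed limit or range.

### The arm

A 6-joint arm with a two-finger parallel gripper is mounted at the origin on the work surface; the furniture and walls round the work are solid. World frame = base frame: x ahead of the robot, y to its left, z up, the work surface at z = 0. Lengths are in m, angles in rad, forces in N, time in s.
With the tool pointing down it reaches from about 0.275 to 1 m from the base axis. Payload 8.4 kg.
Tool frame: the origin (TCP) lies between the finger pads, 19 mm behind the fingertips; this is the grasp point; z points along the fingers, y is the line along which they close (so a half turn about z gives the same grasp; the last joint's range is limited). The gripper opens to 85 mm and grips with 20 to 120 N. Pads are 22 mm wide; open, the fingers measure 114 mm over their backs; the gripper's body (76 mm by 85 mm) begins 54 mm behind the grasp point. The pads swing forward as they close: fully open they stand 13 mm farther back than shut.
Start: joints at [1.292, 0.353, 1.633, -0, 1.155, -0.002], TCP at [0.171, 0.601, 0.25] pointing down, gripper open.
Joint ranges: [-2.63, 2.63], [-0.92, 2.1], [0.06, 2.66], [-1.3, 4.44], [0, 2.69], [-3.02, 3.02]. Speed limits (rad/s): [2.22, 2.22, 2.79, 3.14, 3.14, 3.14].

### API

Orientations are given as a unit quaternion [x, y, z, w].
In Python, from workcell import bot, hand, kinematics, get_obs, vision, hand_in gives the robot as it stands. The module is installed in compiled form; this text tells all that it offers. Calls block until the motion is done:
- bot.reach(position, orientation): joint-space move of the TCP to a pose.
- bot.servo_line(position, ori=None, velocity=0.15): straight line of the TCP; ori=None keeps the orientation; velocity is the mean speed in m/s.
- bot.goto_joints(angles): joint-space move.
- hand.move_gripper(opening, strength=None): finger opening in m; strength is the grip in N (None keeps the last); returns when the fingers have stopped.
- bot.dwell(seconds).
- kinematics.solve_ik(position, orientation): joint angles nearest the present ones, or None.
- get_obs(): the state.
- vision.read_camera(name): name is "side" or "top" or "wrist"; returns a dict with "frame" (384x512x3 uint8, red, green, blue), "intrinsics" (3x3 intrinsics, pixels), "view" (4x4, takes a point from world to camera coordinates). Camera axes: x right, y down, z forward; pixel columns grow to the right and rows downward; lengths in m; the calibration is good to about 2 mm. The wrist camera is an equidistant fisheye: a pixel r from the principal point sees the ray r / f radians off the axis. A picture is of the moment at which its call begins. There is no depth.
A pose or a line that the arm cannot do raises bot.IKError and nothing moves.
- hand_in(): hands the job in; it is judged then, once.
The state is a dict: "time_s": time; "joint_pos": joint angles; "joint_vel": joint speeds; "joint_efforts": joint torques, N m; "position": TCP position; "orientation": TCP orientation; "wrist_force": force on the tool from outside, world axes, zero at the start; "ft_torque": the same for the moment, N m; "gripper_width": finger opening in m; "grip_force": force on a finger pad.
Only numpy, scipy, OpenCV 4.12 (cv2) and the standard library are available. Lean on these libraries where they do the work, as an engineer would, in place of code of your own. Each camera call takes 0.05 s, during which the arm holds its last target. There are 200 camera calls.

## Working session

There is one attempt and no reset: what is moved stays moved. The work goes in short steps, each a Python script; the robot and the scene stay as the last script left them, time stands still between calls to the robot, and variables do not carry over. Pictures are saved under pics/ and viewed, at most 10 in all, crops included, and the job is handed in when it is done.

```bash
mkdir -p pics; python3 - <<'E'
from workcell import *
import cv2,numpy as np
for n in("side","top","wrist"):
    r=vision.read_camera(n);cv2.imwrite(f"pics/{n}0.png",r["frame"][...,::-1]);print(n,r["intrinsics"].tolist(),np.round(r["view"],4).tolist())
o=get_obs();print(o)
E
```

```text
side [[349.0493025505522, 0.0, 256.3926924617428], [0.0, 349.0493025505522, 192.27173172558562], [0.0, 0.0, 1.0]] [[-0.5158, 0.8567, -0.0088, 0.0671], [0.6124, 0.3615, -0.7031, -0.1941], [-0.5991, -0.368, -0.7111, 1.1698], [0.0, 0.0, 0.0, 1.0]]
top [[407.9908972095907, 0.0, 258.58103064049067], [0.0, 407.9908972095907, 183.31436342125954], [0.0, 0.0, 1.0]] [[-0.001, -0.9999, -0.01, 0.1282], [-0.9937, 0.0021, -0.112, 0.3569], [0.112, 0.0098, -0.9937, 0.9079], [0.0, 0.0, 0.0, 1.0]]
wrist [[297.3186396354542, 0.0, 252.4379883733117], [0.0, 297.3186396354542, 191.22320891132657], [0.0, 0.0, 1.0]] [[0.2746, 0.9616, -0.0006, -0.6245], [0.9268, -0.2645, 0.2665, -0.0339], [0.2561, -0.0737, -0.9638, 0.3786], [0.0, 0.0, 0.0, 1.0]]
{'time_s': 0.15, 'joint_pos': array([ 1.29160589e+00,  3.53544043e-01,  1.63389668e+00, -2.50835832e-05,
        1.15520686e+00, -2.40499083e-03]), 'joint_vel': array([ 0.00089512, -0.00053001,  0.00063169, -0.0025247 , -0.0004376 ,
        0.00055012]), 'joint_efforts': array([ 4.58612285e-04, -6.05631351e+01, -3.42337561e+01,  1.19072247e-04,
        6.11719151e-03,  1.65766942e-06]), 'position': array([0.17071509, 0.60091028, 0.2494283 ]), 'orientation': array([ 1.37946344e-01,  9.90439563e-01, -5.23851420e-04, -6.26621695e-05]), 'wrist_force': array([ 0.04929502, -0.07392971,  0.34071126]), 'ft_torque': array([ 0.04033132, -0.01047566, -0.00764265]), 'grip_force': 0.0, 'gripper_width': 0.08487336410874766}
```

View pics/side0.png

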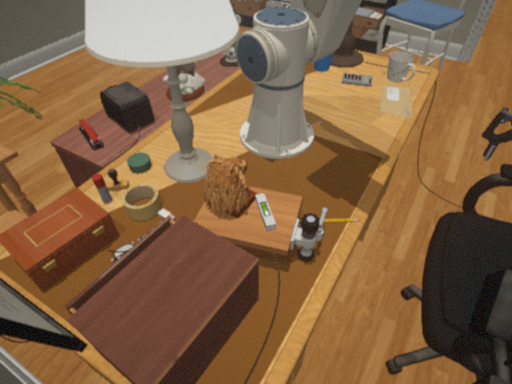

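View pics/top0.png

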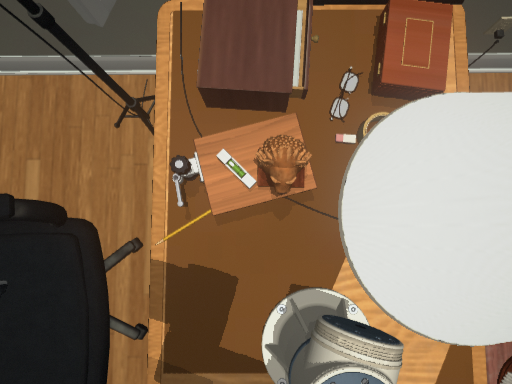

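View pics/wrist0.png

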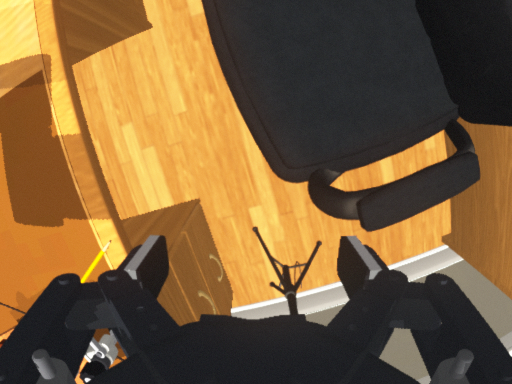

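The top view shows the shelf at (195–315, 114–213), the knob near (180,163) and the lever end near (181,203). In the side view the knob is near (311,222). I'll enlarge both.

```bash
python3 - <<'E'
import cv2,numpy as np
a=cv2.imread("pics/top0.png")[105:225,150:330];b=cv2.imread("pics/side0.png")[180:270,225:365]
a=cv2.resize(a,(790,527),interpolation=cv2.INTER_CUBIC)
cv2.imwrite("pics/c1.png",a)
b=cv2.resize(b,None,fx=5.5,fy=5.5,interpolation=cv2.INTER_CUBIC);cv2.imwrite("pics/c2.png",b)
E
```

```text
(no output)
```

View pics/c1.png

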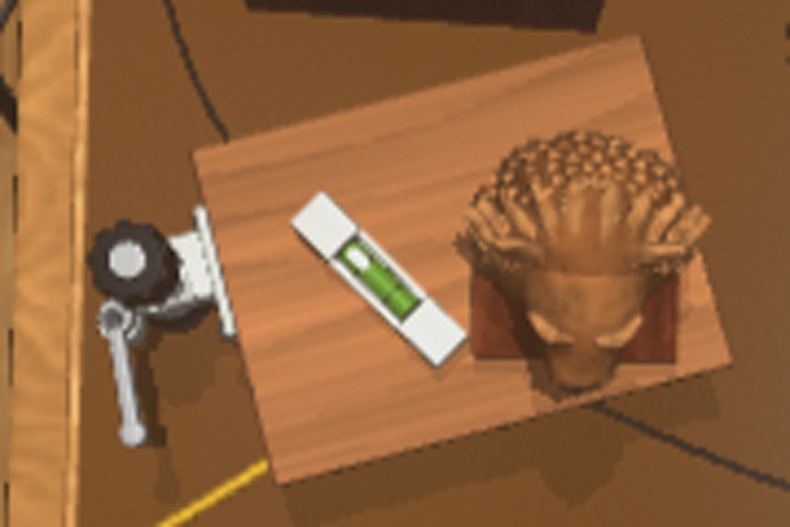

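View pics/c2.png

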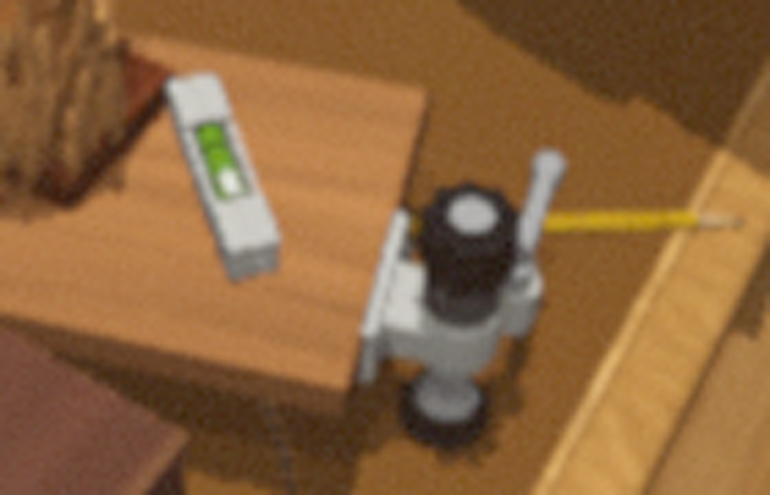

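The top crop shows the board corners at (193,152), (640,37), (732,362) and (280,485). The knob top is at (127,260), the lever pivot at (117,318), the lever's round end at (133,435), and the bubble at the foot end of the vial. In the side crop the knob top is at (472,213) and the lever end at (549,163). Next I'll cast rays.

```bash
cat > h.py <<'E'
from workcell import *
import cv2,numpy as np
def ray(r,u,v):
    V=np.array(r["view"]);K=np.array(r["intrinsics"])
    d=V[:3,:3].T@np.linalg.solve(K,[u,v,1.]);return -V[:3,:3].T@V[:3,3],d/np.linalg.norm(d)
def plane(r,u,v,z):
    c,d=ray(r,u,v);return c+d*(z-c[2])/d[2]
def cross(a,b):
    A=sum(np.eye(3)-np.outer(d,d) for c,d in(a,b));B=sum((np.eye(3)-np.outer(d,d))@c for c,d in(a,b))
    p=np.linalg.solve(A,B);return p,[np.linalg.norm(np.cross(p-c,d)) for c,d in(a,b)]
E
python3 - <<'E'
from h import *
t=vision.read_camera("top");s=vision.read_camera("side")
T=lambda u,v:(150+u*180/790,105+v*120/527)
S=lambda u,v:(225+u/5.5,180+v/5.5)
np.set_printoptions(precision=4,suppress=True)
C=np.array([plane(t,*T(*p),.075) for p in((193,152),(640,37),(732,362),(280,485))])
c=C.mean(0);print(C,c,[np.linalg.norm(C[i]-C[i-1]) for i in range(4)])
x=(C[0]+C[1]-C[2]-C[3])[:2];a=np.arctan2(x[1],x[0]);R=np.array([[np.cos(a),-np.sin(a)],[np.sin(a),np.cos(a)]])
print("yaw",a,"foot from shelf",c[:2]+R@[.03,.15])
for n,p,q,z in(("knobtop",(127,260),(472,213),.128),("levend",(133,435),(549,163),.0875),("pivot",(117,318),None,.0875)):
    P=plane(t,*T(*p),z);print(n,P,R.T@(P-c)[:2])
    if q:print(cross(ray(t,*T(*p)),ray(s,*S(*q))))
print([plane(t,*T(*p),.095) for p in((308,207),(453,355))])
print("pencil",[plane(t,*p,.004) for p in((211,211),(157,242))],"desk edge",plane(t,168,165,0))
E
```

```text
[[0.4467 0.2674 0.075 ]
 [0.5042 0.0457 0.075 ]
 [0.3418 0.0028 0.075 ]
 [0.2824 0.2224 0.075 ]] [0.3938 0.1346 0.075 ] [np.float64(0.17034035437649206), np.float64(0.22895946497140002), np.float64(0.16797715543072597), np.float64(0.22748755216148495)]
yaw 0.26275597930150285 foot from shelf [0.3838 0.2872]
knobtop [0.3843 0.2879 0.128 ] [0.0306 0.1506]
(array([0.3842, 0.2888, 0.1269]), [np.float64(0.0006695475757582984), np.float64(0.0006695475757584374)])
levend [0.306  0.2917 0.0875] [-0.044   0.1745]
(array([0.3059, 0.2933, 0.0832]), [np.float64(0.0008025239549193386), np.float64(0.0008025239549194162)])
pivot [0.3625 0.3006 0.0875] [0.0129 0.1685]
[array([0.4151, 0.208 , 0.095 ]), array([0.3434, 0.1382, 0.095 ])]
pencil [array([0.295 , 0.2375, 0.004 ]), array([0.2244, 0.3602, 0.004 ])] desk edge [0.403  0.3402 0.    ]
```

```bash
cat >> h.py <<'E'
c=np.array([.3938,.1346]);a=.2628;R=np.array([[np.cos(a),-np.sin(a)],[np.sin(a),np.cos(a)]])
piv=np.array([.013,.1685])
def down(psi):  # tool y at world yaw psi
    f=(psi+np.pi/2)/2;return [np.cos(f),np.sin(f),0,0]
def lev(th,r,d,z):
    p=c+R@(piv+r*np.array([-np.cos(th),np.sin(th)])-d*np.array([np.sin(th),np.cos(th)]))
    return [*p,z],down(a+np.pi/2-th)
E
python3 - <<'E'
from h import *
np.set_printoptions(precision=3,suppress=True)
hand.move_gripper(0.0,30)
p,q=lev(.1,.045,.027,.19);bot.reach(p,q)
p[2]=.089;bot.servo_line(p,velocity=.12);o=get_obs();print(o["time_s"],o["position"],o["wrist_force"],o["joint_pos"])
for th in np.arange(.2,1.71,.15):
    bot.servo_line(*lev(th,.045,.0185,.089),velocity=.06);o=get_obs();print(th,o["time_s"],o["wrist_force"])
p,q=lev(1.55,.045,.028,.089);bot.servo_line(p,velocity=.08)
p[2]=.19;bot.servo_line(p,velocity=.2);print(get_obs()["time_s"])
a=vision.read_camera("top")["frame"][105:225,130:310,::-1];b=vision.read_camera("side")["frame"][180:270,225:365,::-1]
cv2.imwrite("pics/d.png",np.vstack([cv2.resize(x,(460,300),interpolation=cv2.INTER_CUBIC) for x in(a,b)]))
E
```

```text
3.4 [0.323 0.267 0.089] [ 0.049  0.128 -0.623] [ 0.688  0.287  2.192 -0.     0.663 -1.046]
0.2 3.7667 [-0.951 -0.724  0.114]
0.35 4.0667 [-0.078 -1.372  0.262]
0.49999999999999994 4.3667 [ 0.172 -0.935 -0.704]
0.6499999999999999 4.6667 [ 1.04  -0.665 -0.089]
0.7999999999999998 4.9667 [ 0.474 -0.021  0.99 ]
0.9499999999999997 5.2667 [-1.301  0.126 -0.365]
1.0999999999999999 5.5667 [-1.011 -1.516  1.513]
1.2499999999999998 5.8667 [-0.95   0.362 -0.082]
1.3999999999999997 6.1667 [-0.054 -0.213 -0.449]
1.5499999999999996 6.4667 [-1.291 -0.29  -0.267]
1.6999999999999995 6.7667 [-0.397 -0.272  0.481]
7.7833
```

View pics/d.png

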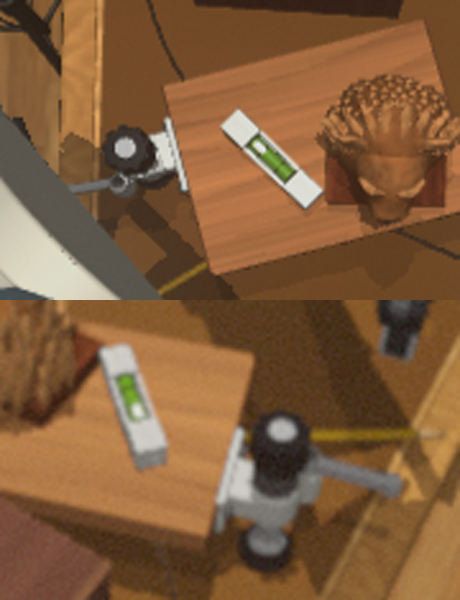

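The lever now points left, from (122,185) to (72,188) in the upper crop, so it is open at about 1.7 rad. The knob and level haven't moved. Next I'll grip and press.

```bash
python3 - <<'E'
from h import *
np.set_printoptions(precision=3,suppress=True)
k=np.array([.3842,.2883,.116])
hand.move_gripper(.062,30)
bot.reach([*k[:2],.20],down(np.arctan2(k[1],k[0])))
bot.servo_line(k,velocity=.1);o=get_obs();print(o["time_s"],o["position"],o["wrist_force"],o["joint_pos"])
hand.move_gripper(.03,90);o=get_obs();print(o["time_s"],o["gripper_width"],o["grip_force"],o["wrist_force"],o["ft_torque"])
for i in range(14):
    k[2]-=.0006;bot.servo_line(k,velocity=.006);o=get_obs();print(k[2],o["position"],o["wrist_force"],o["ft_torque"])
    if o["wrist_force"][2]>18:break
bot.dwell(.9);o=get_obs();print(o["time_s"],o["wrist_force"])
a=vision.read_camera("top")["frame"][105:225,130:310,::-1];b=vision.read_camera("side")["frame"][180:270,225:365,::-1]
cv2.imwrite("pics/e.png",np.vstack([cv2.resize(x,(460,300),interpolation=cv2.INTER_CUBIC) for x in(a,b)]))
E
```

```text
10.1667 [0.384 0.289 0.116] [-0.058 -0.071  0.842] [ 0.641  0.315  2.051  0.     0.775 -0.003]
10.5 0.038130536533104636 89.45659160614014 [1.054 1.208 6.125] [ 0.018 -0.067  0.014]
0.1154 [0.385 0.289 0.117] [0.578 1.511 9.659] [-0.107  0.246 -0.023]
0.1148 [0.385 0.289 0.116] [ 0.356  1.284 11.843] [-0.318  0.499  0.014]
0.1142 [0.386 0.289 0.116] [-0.118  0.961 13.997] [-0.424  0.671 -0.007]
0.11359999999999999 [0.386 0.289 0.116] [ 0.296  1.837 17.314] [-0.561  0.914  0.022]
0.11299999999999999 [0.386 0.29  0.115] [ 0.749  1.892 19.634] [-0.671  1.09  -0.013]
12.65 [ 0.748  1.503 19.908]
```

View pics/e.png

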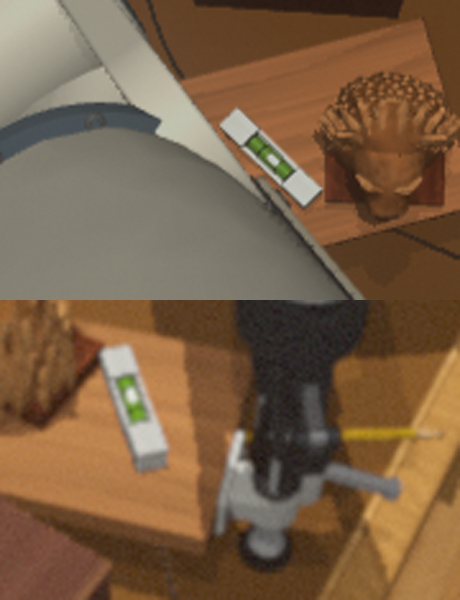

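Pressed at about 20 N, the bubble sits near the middle: about (274,158) in the upper crop and (132,397) in the lower. Next I'll press a little harder to check the foot is standing, and measure the bubble numerically.

```bash
cat >> h.py <<'E'
u0=None
def bubble(r,kind="top"):
    """bubble offset along level x in mm, vial centre from green+pale extent"""
    ends=np.array([[.4151,.208,.095],[.3434,.1382,.095]])
    V=np.array(r["view"]);K=np.array(r["intrinsics"])
    pr=lambda P:(lambda q:q[:2]/q[2])(K@(V[:3,:3]@P+V[:3,3]))
    A,B=map(pr,ends);m=(A+B)/2;ux=A-B
    s=np.linspace(-.3,.3,241);n=np.array([-ux[1],ux[0]])/np.linalg.norm(ux)
    f=r["frame"].astype(np.float32);out=0
    for w in(-1,-.5,0,.5,1):
        X=(m+s[:,None]*ux+w*n).astype(np.float32)
        out=out+cv2.remap(f,X[:,:1],X[:,1:],cv2.INTER_LINEAR)[:,0]/5
    L=100*s;g=out[:,1]-out[:,2]          # green: high G-B ; aluminium and bubble: low
    rd=out[:,0]                          # red: low in vial, high at bubble and aluminium
    thr=(np.percentile(rd,5)+np.percentile(rd,95))/2
    ins=rd<thr
    i=np.where(ins)[0];lo,hi=L[i[0]],L[i[-1]];mid=(lo+hi)/2
    k=(np.abs(L-mid)<(hi-lo)/2-1)&(rd>thr)
    return round(lo,1),round(hi,1),round((L[k].mean() if k.any() else np.nan)-mid,2),np.round(rd[::12]).astype(int)
E
python3 - <<'E'
from h import *
np.set_printoptions(precision=4,suppress=True)
k=np.array([.3842,.2883,.113])
def st():
    o=get_obs();print(round(k[2],4),o["position"],o["wrist_force"],o["ft_torque"])
    for n in("top","side"):print(n,*bubble(vision.read_camera(n)))
st()
for i in range(3):
    k[2]-=.0007;bot.servo_line(k,velocity=.006);bot.dwell(.6);st()
w=vision.read_camera("wrist");cv2.imwrite("pics/w.png",w["frame"][...,::-1]);print(get_obs()["time_s"])
t=vision.read_camera("top")["frame"][145:190,215:260,::-1];s=vision.read_camera("side")["frame"][190:230,245:290,::-1]
cv2.imwrite("pics/f.png",np.hstack([cv2.resize(x,(390,390),interpolation=cv2.INTER_CUBIC) for x in(t,s)]))
E
```

```text
0.113 [0.3858 0.2896 0.1152] [ 0.6191  0.8216 20.2009] [-0.6782  1.113  -0.0161]
top -18.8 28.5 -3.5 [192 192 191 189  99  92  96  96 101 167 183 183 153 100  89  78  96  96
  95  80 179]
side -18.5 27.3 -2.62 [205 205 204 189 144 107 109 119 149 189 206 208 194 154 113 102 112 118
 121 152 192]
0.1123 [0.386  0.2897 0.1148] [ 0.6721  2.3633 22.5804] [-0.8708  1.3408 -0.0101]
top -18.8 28.8 -8.25 [192 191 191 189 103  92  96 138 181 181 182 130  96  96  95  85  96  96
  95  79 178]
side -18.2 27.8 -7.25 [205 205 203 189 148 113 125 162 192 204 199 174 140 118 109 102 110 115
 119 144 185]
0.1116 [0.3861 0.2898 0.1144] [ 0.7917  1.654  26.4057] [-1.1074  1.5948 -0.029 ]
top -18.2 28.8 -12.0 [192 191 191 189 124  80 158 181 181 172 117  96  96  96  95  86  96  96
  95  81 173]
side -18.0 28.5 -11.5 [205 206 203 192 154 135 172 199 208 200 166 128 119 117 112 107 106 114
 118 137 176]
0.1109 [0.3878 0.2911 0.1132] [4.9999 5.1329 7.5222] [ 1.0974 -1.1696  0.0782]
top -17.5 29.3 -13.75 [192 193 192 191 153  90 166 183 182 149 101  97  96  96  95  76  93  96
  96  79 158]
side -0.3 29.5 nan [205 206 204 198 170 157 188 203 205 190 148 119 119 119 113 106 105 115
 114 125 162]
15.8
```

View pics/f.png

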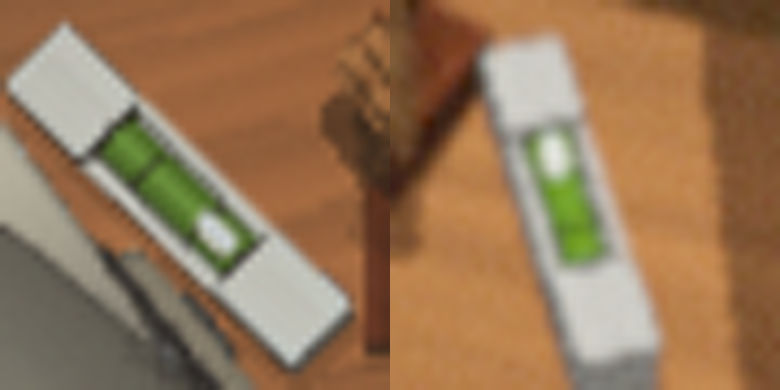

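View pics/w.png

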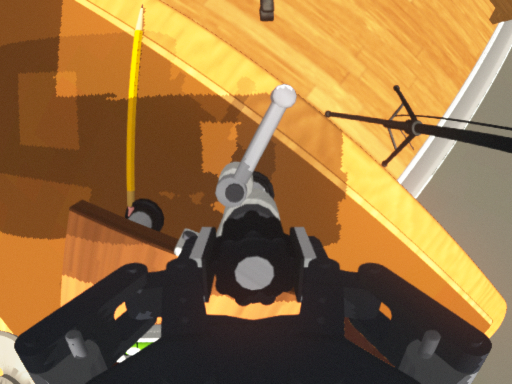

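The bubble is at the negative end of the vial, (217,232) in the left crop and (553,157) in the right. The last press made the grip realign itself on the knob, and the force dropped. The wrist view shows the fingers still on the knob. I'll press again, then turn clockwise.

```bash
cat >> h.py <<'E'
def bub():
    return [(bubble(vision.read_camera(n))[2]+b) for n,b in(("top",0),)]
def st(k,tag=""):
    o=get_obs();print(tag,round(o["time_s"],2),round(k[2],4),o["position"],o["wrist_force"],o["ft_torque"],round(o["grip_force"]),bub())
    return o
E
python3 - <<'E'
from h import *
np.set_printoptions(precision=4,suppress=True)
k=np.array([.3842,.2883,.1109]);st(k)
for i in range(8):
    k[2]-=.0005;bot.servo_line(k,velocity=.005);bot.dwell(.15)
    if st(k)["wrist_force"][2]>19:break
E
```

```text
15.9 0.1109 [0.3878 0.2911 0.1132] [4.9564 6.1209 7.0993] [ 1.1019 -1.1761 -0.0255] 94 [np.float64(-13.75)]
 16.35 0.1104 [0.3879 0.2912 0.1131] [ 4.2605  4.1727 12.7999] [ 0.9124 -0.8879  0.0767] 95 [np.float64(-13.62)]
 16.8 0.1099 [0.3879 0.2912 0.113 ] [ 1.6554  3.4498 20.2282] [ 0.6929 -0.6407  0.0445] 95 [np.float64(-13.62)]
```

Stiffness has risen to about 14 N/mm, so the foot stands firmly. Now I'll turn clockwise, monitoring force and bubble.

```bash
cat >> h.py <<'E'
def turn(j,n,step):
    for i in range(n):
        j[5]+=step;bot.goto_joints(j)
    return j
E
python3 - <<'E'
from h import *
np.set_printoptions(precision=4,suppress=True)
k=np.array([.3842,.2883,.1099])
psi=np.arctan2(k[1],k[0]);j=np.array(kinematics.solve_ik(k,down(psi)))
print(j,get_obs()["joint_pos"])
for i in range(5):
    j=turn(j,2,.1);bot.dwell(.3);o=st(k,round(j[5],3))
    if o["wrist_force"][2]<4 or o["wrist_force"][2]>45 or bub()[0]>-9:break
bot.dwell(.6);st(k);print(list(j),get_obs()["joint_pos"])
E
```

```text
[ 0.6406  0.3258  2.0549 -0.      0.7609 -0.0031] [ 0.6408  0.3225  2.05    0.0003  0.759  -0.0031]
0.197 17.65 0.1099 [0.3879 0.2911 0.113 ] [ 2.3637  2.5189 19.0843] [ 0.5568 -0.9343 -0.0406] 95 [np.float64(-13.5)]
0.397 18.55 0.1099 [0.3879 0.2909 0.1129] [ 2.5505  1.1708 19.9423] [ 0.2273 -1.1642 -0.0736] 95 [np.float64(-11.5)]
0.597 19.45 0.1099 [0.3879 0.2907 0.1129] [ 2.1768  0.7304 20.5205] [-0.1437 -1.4511 -0.0345] 95 [np.float64(-8.62)]
 20.15 0.1099 [0.3879 0.2907 0.1129] [ 1.8076  1.0808 20.0516] [-0.066  -1.4087 -0.0344] 95 [np.float64(-8.62)]
[np.float64(0.6406281388269073), np.float64(0.32581507484190286), np.float64(2.0548523838245156), np.float64(-4.440892098500626e-16), np.float64(0.7609251949233755), np.float64(0.5968772069968086)] [ 0.6404  0.3224  2.0504 -0.001   0.7593  0.5969]
```

```bash
python3 - <<'E'
from h import *
np.set_printoptions(precision=4,suppress=True)
k=np.array([.3842,.2883,.1099]);j=np.array([0.6406281,0.3258151,2.0548524,0,0.7609252,0.5968772])
j=turn(j,4,.1);bot.dwell(.8);st(k)
for i in range(4):
    b=bub()[0]
    if abs(b)<.6:break
    j=turn(j,1,np.clip(-b/13.5,-.3,.3));bot.dwell(.9);st(k,round(j[5],3))
print(list(j),bubble(vision.read_camera("top")),bubble(vision.read_camera("side")))
t=vision.read_camera("top")["frame"][145:190,215:260,::-1];s=vision.read_camera("side")["frame"][180:270,225:365,::-1]
cv2.imwrite("pics/g.png",np.hstack([cv2.resize(t,(300,300),interpolation=cv2.INTER_CUBIC),cv2.resize(s,(467,300),interpolation=cv2.INTER_CUBIC)]))
E
```

```text
22.0 0.1099 [0.3878 0.2901 0.1129] [ 1.9088 -1.9717 22.671 ] [-1.0914 -1.7442 -0.0236] 95 [np.float64(-3.62)]
1.265 23.37 0.1099 [0.3875 0.2896 0.1129] [ 1.7025 -3.8035 24.5755] [-1.7908 -1.74    0.0039] 95 [np.float64(-0.37)]
[np.float64(0.6406281), np.float64(0.3258151), np.float64(2.0548524), np.float64(0.0), np.float64(0.7609252), np.float64(1.2650253481481482)] (np.float64(-19.0), np.float64(28.0), np.float64(-0.37), array([193, 193, 193, 189,  92,  92,  97,  95,  79, 105, 170, 184, 184,
       155,  92,  81,  97,  97,  90,  91, 184])) (np.float64(-19.0), np.float64(27.3), np.float64(0.25), array([205, 205, 203, 188, 140, 110, 111, 110, 113, 150, 189, 208, 209,
       189, 147, 111, 111, 116, 122, 154, 192]))
```

View pics/g.png

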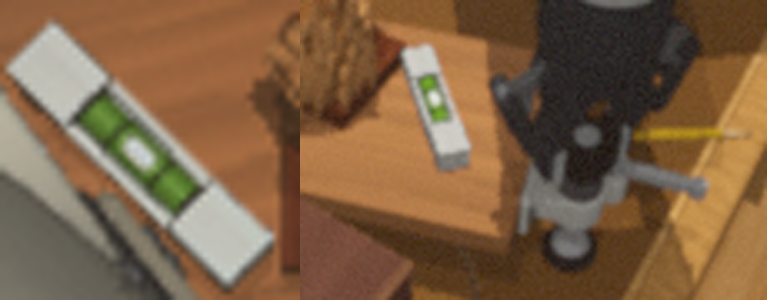

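The bubble at (138,153) lies between the two marks in both views. I'll press a bit more to confirm the foot bears firmly and the bubble stays put.

```bash
python3 - <<'E'
from h import *
np.set_printoptions(precision=4,suppress=True)
k=np.array([.3842,.2883,.1099]);j=np.array([0.6406281,0.3258151,2.0548524,0,0.7609252,1.26502535])
q=down(np.arctan2(k[1],k[0])-(1.26502535+.0031))
for i in range(3):
    k[2]-=.0003;j=np.array(kinematics.solve_ik(k,q));bot.goto_joints(j);bot.dwell(.9);o=st(k,round(j[5],3))
    if o["wrist_force"][2]>32:break
print(list(j))
E
```

```text
1.265 24.82 0.1096 [0.3876 0.2897 0.1128] [ 1.0515 -4.2334 28.5101] [-1.8908 -1.6011 -0.0804] 95 [np.float64(-0.5)]
1.265 26.02 0.1093 [0.3876 0.2898 0.1128] [-0.0601 -4.6283 31.383 ] [-1.9501 -1.4185 -0.0132] 95 [np.float64(-0.62)]
1.265 27.22 0.109 [0.3877 0.2898 0.1128] [-1.4064 -4.4742 34.9557] [-2.085  -1.1693 -0.069 ] 96 [np.float64(-0.75)]
[np.float64(0.6406281388269073), np.float64(0.32735454414098264), np.float64(2.055390936206286), np.float64(-4.440892098500626e-16), np.float64(0.7588471732425246), np.float64(1.2650025569968086)]
```

```bash
python3 - <<'E'
from h import *
j=np.array(kinematics.solve_ik([.3842,.2883,.1092],down(np.arctan2(.2883,.3842)-1.3081)));bot.goto_joints(j);bot.dwell(1.2)
o=get_obs();print(o["wrist_force"],o["grip_force"],bub(),o["position"],bubble(vision.read_camera("side"))[2])
if abs(bub()[0])<1.5 and o["wrist_force"][2]>20: print(hand_in())
E
```

```text
[-0.94799149 -4.98213577 33.69043484] 95.71263670921326 [np.float64(0.13)] [0.38761232 0.28968406 0.11276573] 0.38
the job is handed in; nothing more can be done
None
```

The job is handed in, and no verdict came back: the lever is open at about 1.7 rad, and the knob is still gripped at 96 N and pressed with about 34 N. The bubble is within about 0.4 mm of centre in both camera views.

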